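Hammer-foot handle back into the busy board's slotted strip

ROBOT

A 6-joint arm with a two-finger parallel gripper is mounted at the origin on the work surface. World frame = base frame: x ahead of the robot, y to its left, z up, the work surface at z = 0. Lengths are in m, angles in rad, forces in N, time in s.
With the tool pointing down it reaches from about 0.225 to 0.875 m from the base axis. Payload 3.4 kg.
Tool frame: the origin (TCP) lies between the finger pads; the fingertips stand 11 mm ahead of it and the grasp point (between the pads) lies 8 mm behind it; z points along the fingers, y is the line along which they close (so a half turn about z gives the same grasp; the last joint's range is limited). The gripper opens to 85 mm and grips with 20 to 120 N. Pads are 22 mm wide; open, the fingers measure 114 mm over their backs; the gripper's body (76 mm by 85 mm) begins 54 mm behind the grasp point. The pads swing forward as they close: fully open they stand 13 mm farther back than shut.
Start: joints at [-1.43, 0.276, 1.505, -0, 1.361, -0.121], TCP at [0.149, -0.555, 0.242] pointing down, gripper open.
Joint ranges: [-2.89, 2.89], [-0.75, 2.08], [0.22, 2.7], [-1.18, 4.32], [0.11, 2.71], [-2.7, 2.7]. Speed limits (rad/s): [2.57, 2.57, 3.14, 3.14, 3.14, 3.14].

INTERFACE

Orientations are given as a unit quaternion [w, x, y, z].
In Python, from rig import manip, imaging gives the robot as it stands. The module is installed in compiled form; this text tells all that it offers.
- The arm moves only by the tool jog_arm, never from a script. Its argument "deltas" is one flat list of numbers, 7 for each row, row after row: the turn, a rotation vector about the world's x, y, z in degrees, then the shift along the world's x, y, z in mm, then the opening, from 0 (shut) to 1 (fully open). In form: [ax, ay, az, tx, ty, tz, gripper, ax, ay, az, tx, ty, tz, gripper, ...]. A call has 1 to 20 rows; each row is the pose to reach, as a shift and turn from the pose commanded when the call began; what a row does not reach only later rows make up. A row lasts 1/10 s, in which the tool goes at most 50 mm and 8.59 degrees, less where a joint would pass 70% of its speed; a pose out of reach is approached as far as the arm can. A call with a gripper value outside its range is refused whole. The fingers move at their own pace and stop on an object; "grip_force" is the grip in N (left out, the last holds). Time passes only in rows, so rows that repeat a pose let the fingers close. It gives the time, the measured TCP pose, the force, the opening and the grip force at its end, in the units of the state.
- manip.get_state(): the state, without advancing time (a new reading comes with each control period).
- imaging.get_image(name): name is "scene" or "top" or "wrist"; returns the picture (384x512x3 uint8, blue, green, red); there is no depth.
- imaging.calibration(name): a dict with "mtx" (3x3 intrinsics, pixels), "dist" ([k1, k2, p1, p2, k3] as OpenCV has them; the pictures are not rectified), "cam_to_world" (4x4, takes a point from camera to world coordinates). Camera axes: x right, y down, z forward; pixel columns grow to the right and rows downward; lengths in m; the calibration is good to about 2 mm. A picture is of the moment at which its call begins: read the wrist's pose just before it. calibration takes no time and is no camera call; for the wrist camera it gives the pose at the moment of the call.
- manip.sign_off(): hands the job in; it is judged then, once.
The state is a dict: "clock": time; "qpos": joint angles; "qd": joint speeds; "effort": joint torques, N m; "position": TCP position; "ee_rot": TCP orientation; "contact_force": force on the tool from outside, world axes, zero at the start; "moment": the same for the moment, N m; "width": finger opening in m; "gripper_force": force on a finger pad.
Only numpy, scipy, OpenCV 4.12 (cv2) and the standard library are available. Lean on these libraries where they do the work, as an engineer would, in place of code of your own. Each camera call takes 0.05 s, during which the arm holds its last target. There are 200 camera calls.

TASK

Put the loose hammer-foot handle back on the busy board: lower its foot lengthways through the slot of the metal strip (the strip may sit anywhere across its bed, so feel for the slot and never force it), then turn it a quarter turn so that the foot lies square across under the lips. Give it a gentle but clear upward tug for a moment, so that the foot pulls against the lips, then set it down and leave it standing upright in the strip, let go. Leave everything else on the tray, and the board's flap, as it is.

Things in the scene. Friction and masses are not known exactly. Their poses are not given: they have to be found in the camera images.
- handle: The loose hammer-foot handle, about 120 g (0.8 to 1.3 times), standing upright on the grey tray beside the board. Origin: centre of its underside; z up; x along the foot. From below: steel foot 44 (x) by 18 (y) by 8 mm (z 0 to 8), round steel stem of 14 mm diameter, white plastic bar grip 40 (x) by 14 (y) mm from z 30 to z 58 mm, parallel to the foot: pinch it across y.
- board: White plastic busy board, fixed on the tray. Origin: underside, under the near part of the slotted strip's bed; y along the slot, x across, z up. Plate x -45 to 145, y -115 to 115, 10 mm thick; beyond x 65 a latch (31 mm high) and the flap. The handle's origin is 33 mm above this one with its foot on the lips, 14 mm with the foot on the channel floor, 20 mm when pulled up against the lips.
- bed (a point): Point 33 mm above the board's origin, axes as the board's, level with the top of the lips of the aluminium strip (58 wide, 160 mm long, ends closed). The strip, rigid and held fast, has its middle anywhere from x 3 to x 23 mm: untracked, feel or look for it. Slot in the strip's middle: 21 mm wide, y -74 to 74. Lips 5 mm thick; channel below 50 mm wide, 14 mm deep.
- flap (a joint): The small hinged flap door on the +x part of the board: 0 when shut (lying flat), grows in rad as it opens. Leave shut.
- bowl: Orange suction bowl, 116 mm wide, 45 mm high; origin: centre of its underside. Bystander.
- jar: Glass baby-food jar with white cap, 58 mm wide, 75 mm high; origin: centre of its underside. Bystander.
- cup: White plastic training cup with one handle, 68 mm wide, 75 mm high; origin: centre of its underside. Bystander.
- spoon: Steel spoon, 140 mm long, lying on the tray near the robot. Bystander.
- teether: White plastic teething ring, 72 mm wide, 14 mm high, lying flat. Bystander.
- block: Round wooden toy block, 36 mm wide, 40 mm high, standing. Bystander.
Things that resemble listed ones, but are neither listed nor needed, are in the scene too. Several things have the shape of the handle; the one meant has the colours described above.

How it is judged:
On the way, in this order (a step that is already met when the one before it is completed fails the run):
1. the foot is down through the slot, lengthways (x of handle in the frame of board between -0.004 and 0.03 m and y of handle in the frame of board between -0.075 and 0.075 m and z of handle in the frame of board between 0.0115 and 0.0212 m and angle between the x axis of handle and the y axis of board, either way round below 0.3 rad), for 0.1 s.
2. the handle is turned a quarter turn, its foot across under the lips (within 15 degrees) (x of handle in the frame of board between -0.004 and 0.03 m and y of handle in the frame of board between -0.075 and 0.075 m and z of handle in the frame of board between 0.0115 and 0.0212 m and angle between the x axis of handle and the x axis of board, either way round below 0.26 rad), for 0.1 s.
3. tugged upwards: the foot bears against the lips with more than 4 N (x of handle in the frame of board between -0.004 and 0.03 m and y of handle in the frame of board between -0.075 and 0.075 m and z of handle in the frame of board between 0.0115 and 0.0225 m and z of handle in the frame of board above 0.0188 m and angle between the x axis of handle and the x axis of board, either way round below 0.26 rad and contact force between handle and board above 4 N), for 0.03 s.
At the end, for the whole second after the job is handed in: The handle stands upright (within 0.1 rad) and at rest in the strip, its foot down on the channel floor (origin 11.5 to 16.5 mm above the board's underside) and across under the lips (x axis within 0.26 rad of the board's x axis) (x of handle in the frame of board between -0.004 and 0.03 m and y of handle in the frame of board between -0.075 and 0.075 m and z of handle in the frame of board between 0.0115 and 0.0165 m and angle between the x axis of handle and the x axis of board, either way round below 0.26 rad and angle between handle's own z axis and vertical below 0.1 rad and linear speed of handle below 0.02 m/s); the robot touches nothing.
It fails at once if the handle is forced against the board or strip with more than 40 N (contact force between handle and board above 40 N).
It fails at once if a bystander is moved by more than 20 mm (distance of any of bowl, jar, cup, spoon, teether, block from where it was at the start of the episode above 0.02 m).
It fails at once if the flap is opened (value of joint flap above 0.3 rad).
It also fails if it takes over 67 s, if anything falls off the work surface, if the arm or the gripper's body presses on something with over 40 N, if the wrist force passes 120 N, or if a joint passes its speed limit or range.

## Working session

There is one attempt and no reset: what is moved stays moved. The work goes in short steps, Python scripts to look and compute and a tool call to move; the robot and the scene stay as the last step left them, time stands still between calls to the robot, and variables do not carry over. Pictures are saved under pics/ and viewed, at most 10 in all, crops included, and the job is handed in when it is done.

Besides the shell and the picture viewer there is one more tool, called after "Call:" as name(argument=value, ...), one argument or row to a line, values as JSON. jog_arm: Moves the arm, as the interface text tells. Its arguments: {"type":"object","properties":{"deltas":{"type":"array"},"grip_force":{"type":"number"}},"required":["deltas"]}

```bash
mkdir -p pics
cat > h.py <<'E'
import numpy as np, cv2
from rig import manip, imaging
def cap(n,f):
    c=imaging.calibration(n); im=imaging.get_image(n); cv2.imwrite('pics/'+f,im)
    np.savez('pics/'+f+'.npz',**{k:np.array(v) for k,v in c.items()}); return im
def load(f): return np.load('pics/'+f+'.npz')
def px2w(c,uv,z):
    p=cv2.undistortPoints(np.array(uv,float).reshape(-1,1,2),c['mtx'],c['dist']).reshape(-1,2)
    d=np.c_[p,np.ones(len(p))]@c['cam_to_world'][:3,:3].T; o=c['cam_to_world'][:3,3]
    return o+d*((z-o[2])/d[:,2])[:,None]
def w2px(c,P):
    T=np.linalg.inv(c['cam_to_world']); r=cv2.Rodrigues(T[:3,:3])[0]
    return cv2.projectPoints(np.array(P,float).reshape(-1,1,3),r,T[:3,3],c['mtx'],c['dist'])[0].reshape(-1,2)
E
python3 - <<'E'
from h import *
a=cap('top','top.png');b=cap('scene','scene.png')
for n in('top','scene'):print(imaging.calibration(n)['cam_to_world'].round(3))
cv2.imwrite('pics/top2.png',cv2.resize(a,(800,600)));cv2.imwrite('pics/scene2.png',cv2.resize(b,(800,600)))
print(manip.get_state())
E
```

```text
[[-0.022 -0.995  0.1    0.398]
 [-1.     0.023  0.009 -0.074]
 [-0.012 -0.1   -0.995  1.315]
 [ 0.     0.     0.     1.   ]]
[[ 0.16   0.846 -0.509  1.034]
 [ 0.987 -0.134  0.088 -0.176]
 [ 0.006 -0.516 -0.856  0.904]
 [ 0.     0.     0.     1.   ]]
{'clock': 0.1, 'qpos': array([-1.42999410e+00,  2.76527764e-01,  1.50601404e+00, -1.27533045e-05,
        1.36073937e+00, -1.20987504e-01]), 'qd': array([ 0.00066016, -0.00135571, -0.00226085, -0.00128235, -0.00157014,
       -0.00092688]), 'effort': array([ 1.22059042e-03, -4.17700589e+01, -2.46405441e+01, -1.51566310e-04,
        5.83601097e-03, -3.73388744e-06]), 'position': array([ 0.14874648, -0.55493993,  0.2415255 ]), 'ee_rot': array([-8.44157745e-04,  9.91444964e-01,  1.30522683e-01, -1.45993191e-05]), 'contact_force': array([-0.07480169,  0.96280538,  0.05929243]), 'moment': array([0.00033626, 0.04830319, 0.00288663]), 'gripper_force': 0.0, 'width': 0.08520717124405693}
```

View pics/top2.png

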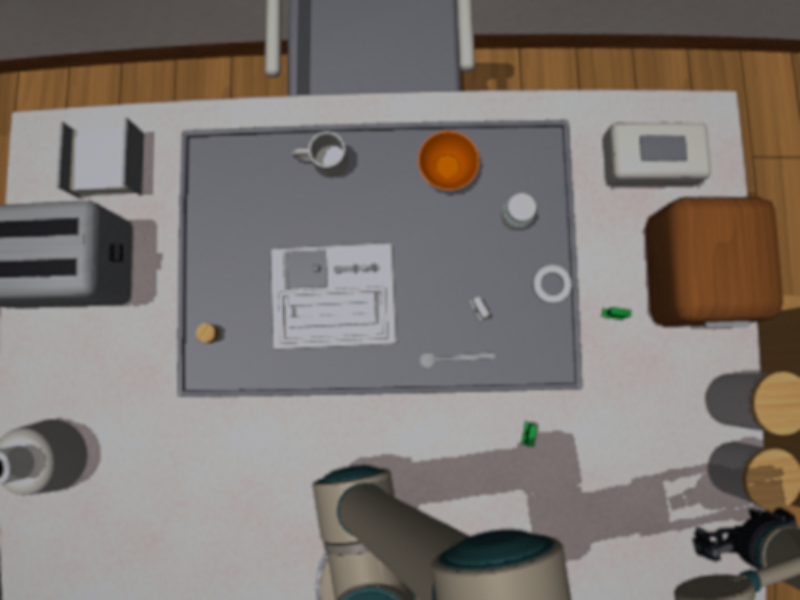

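View pics/scene2.png

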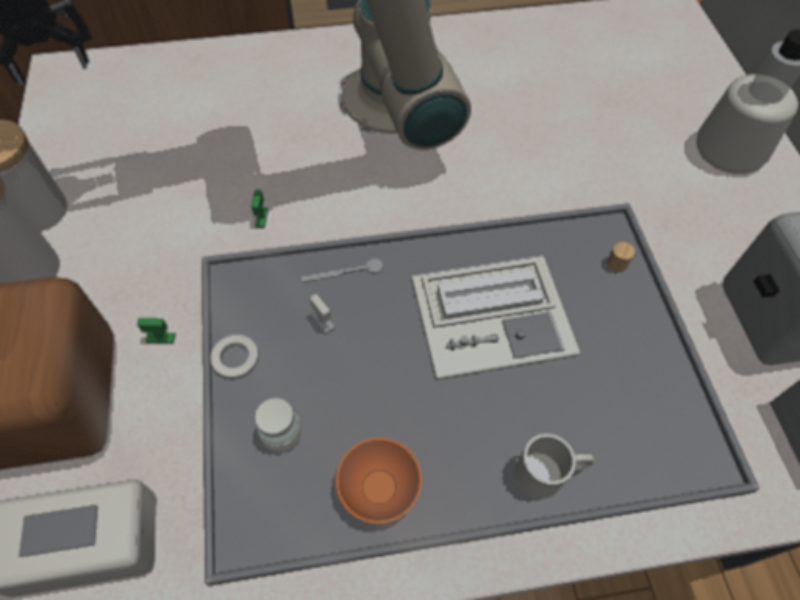

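White/steel handle candidates in the 800-px top view: white at (481,308), green at (530,433) and (617,313). The white one on the tray next to the board fits the colours. I'll confirm it in an enlarged crop, with the board beside it.

Run:
```python
from h import *
a=cv2.imread('pics/top.png');b=cv2.imread('pics/scene.png')
def crop(im,x,y,w,h,s): return cv2.resize(im[y:y+h,x:x+w],(w*s,h*s),interpolation=cv2.INTER_CUBIC)
A=crop(a,285,175,50,37,8)   # handle top
B=crop(b,185,180,50,37,8)
C=crop(a,165,148,100,76,4)
D=crop(b,260,160,115,84,4)[:304,:400]
C=C[:304]
out=np.vstack([np.hstack([A,B]),np.hstack([C,D])]);print(out.shape)
cv2.imwrite('pics/crop1.png',out)
```

```text
(600, 800, 3)
```

View pics/crop1.png

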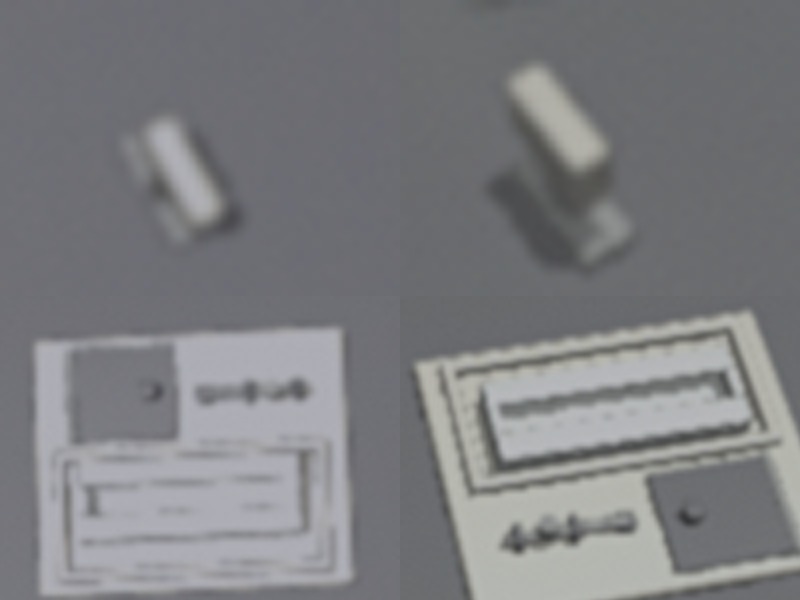

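The crop confirms it: the handle has a white bar grip on a steel foot, with its grip top at top-view px (308.4,196.5) and scene px (204.6,194.8). The board is below it, with the strip's slot roughly along world y. Now I'll compute positions.

Run:
```python
from h import *
from scipy.optimize import least_squares
t=load('top.png');s=load('scene.png')
f=lambda P:np.r_[w2px(t,[P])[0]-[308.4,196.5],w2px(s,[P])[0]-[204.6,194.75]]
r=least_squares(f,[.4,-.2,.06]);print(r.x,r.fun)
e=px2w(t,[(285+162/8,175+122/8),(285+212/8,175+218/8)],r.x[2]);d=e[1]-e[0];print(e,np.degrees(np.arctan2(d[1],d[0])),np.linalg.norm(d))
q=[(165+x/4,148+(y-304+8)/4-0) for x,y in[(36,341),(342,328),(352,580),(40,594)]]
q=[(165+x/4,148+(y-296)/4) for x,y in[(36,341),(342,328),(352,580),(40,594)]]
w=px2w(t,q,.014);print(w)
print(np.linalg.norm(np.diff(np.vstack([w,w[:1]]),axis=0),axis=1))
# TL=( +x,+y) TR=(+x,-y) BR=(-x,-y) BL
B=np.array([[145,115],[145,-115],[-45,-115],[-45,115]])/1e3
g=lambda p:((B@np.array([[np.cos(p[2]),np.sin(p[2])],[-np.sin(p[2]),np.cos(p[2])]])+p[:2])-w[:,:2]).ravel()
k=least_squares(g,[.35,0,0]);print(k.x,np.degrees(k.x[2]),k.fun*1e3)
```

```text
[ 0.51104676 -0.20187341  0.05575301] [-7.30494890e-01 -4.93808070e-02 -6.22753347e-01  6.78896784e-04]
[[ 0.52886311 -0.19558693  0.05575301]
 [ 0.49431706 -0.21219173  0.05575301]] -154.3284104313966 0.03832948669376105
[[ 0.63504947  0.1865205   0.014     ]
 [ 0.638762   -0.04127747  0.014     ]
 [ 0.45259397 -0.04474077  0.014     ]
 [ 0.44718651  0.18414174  0.014     ]]
[0.22782822 0.18620025 0.22894638 0.18787802]
[0.49340628 0.07025044 0.01821231] 1.043488724857836 [ 1.23845986  1.35149927  1.71452881 -0.81238531 -2.08592279 -0.80922908
 -0.86706588  0.27011512]
```

Call:
jog_arm(
  deltas=[0, 0, 10.7, 362, 353, -40, 1, 0, 0, 10.7, 362, 353, -40, 1, 0, 0, 10.7, 362, 353, -40, 1, 0, 0, 10.7, 362, 353, -40, 1, 0, 0, 10.7, 362, 353, -40, 1, 0, 0, 10.7, 362, 353, -40, 1, 0, 0, 10.7, 362, 353, -40, 1, 0, 0, 10.7, 362, 353, -40, 1, 0, 0, 10.7, 362, 353, -40, 1, 0, 0, 10.7, 362, 353, -40, 1, 0, 0, 10.7, 362, 353, -40, 1, 0, 0, 10.7, 362, 353, -40, 1, 0, 0, 10.7, 362, 353, -40, 1, 0, 0, 10.7, 362, 353, -40, 1],
)

```text
clock: 1.5
position: [0.5098, -0.2036, 0.2024]
ee_rot: [0.0, 0.975, 0.222, -0.0]
contact_force: [0.6, -0.5, -0.5]
width: 0.0855
gripper_force: 0.0
```

Run:
```python
from h import *
s=manip.get_state();print(s['clock'],s['position'],s['ee_rot'],s['qpos'])
a=cap('wrist','w1.png');c=load('w1.png');print(c['cam_to_world'].round(3))
print(w2px(c,[[.511,-.202,.058]]))
cv2.imwrite('pics/w1b.png',cv2.resize(a,(800,600),interpolation=cv2.INTER_CUBIC))
```

```text
1.5 [ 0.50977945 -0.20360688  0.20236779] [ 1.85301063e-04  9.75152159e-01  2.21535802e-01 -3.46838743e-04] [-5.06276765e-01  2.62741228e-01  1.62601854e+00 -7.77576626e-04
  1.25310299e+00  6.17984273e-01]
[[ 0.433 -0.865 -0.256  0.574]
 [-0.902 -0.415 -0.123 -0.171]
 [-0.     0.284 -0.959  0.333]
 [ 0.     0.     0.     1.   ]]
[[253.29077162 177.46176916]]
```

View pics/w1b.png

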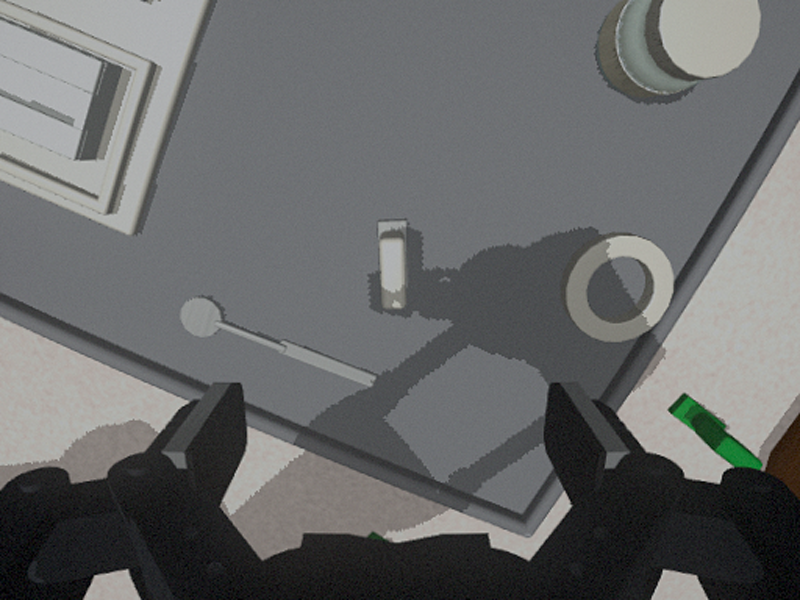

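The wrist picture shows the white grip at about (393,270) in 800-px coordinates, on its foot, whose far edge is at y≈220. The yaw is nearly aligned and the board's strip is at upper left. I'll enlarge the handle for exact edges.

Run:
```python
from h import *
a=cv2.imread('pics/w1.png')
c=a[132:207,220:300];cv2.imwrite('pics/w1c.png',cv2.resize(c,(640,600),interpolation=cv2.INTER_CUBIC))
```

```text
(no output)
```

View pics/w1c.png

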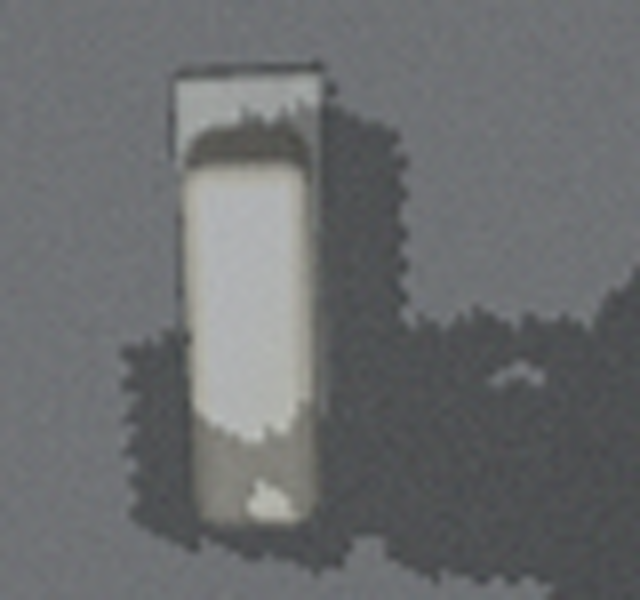

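Run:
```python
from h import *
c=load('w1.png')
k=[(220+x/8-.06,132+y/8-.06) for x,y in [(185,162),(306,162),(319,523),(199,523)]]
for z in(.055,.058,.062):
    w=px2w(c,k,z);d=(w[0]+w[1]-w[2]-w[3])/2
    print(z,w.mean(0)*1e3,np.linalg.norm(d)*1e3,np.linalg.norm(w[1]-w[0])*1e3,np.degrees(np.arctan2(d[1],d[0])))
f=px2w(c,[(220+177/8,132+78/8),(220+323/8,132+70/8)],.010);print(f*1e3,np.linalg.norm(f[1]-f[0]))
```

```text
0.055 [ 511.47287056 -200.03640639   55.        ] 40.469472455101645 12.91282081526709 27.654212817286314
0.058 [ 512.15003491 -199.72462936   58.        ] 40.0334561055599 12.773698641129377 27.654212817286275
0.062 [ 513.05292072 -199.30892664   62.        ] 39.452100972837584 12.588202408945785 27.654212817286286
[[ 527.88740725 -181.78820641   10.        ]
 [ 536.53661953 -197.53839939   10.        ]] 0.017968791063191946
```

Call:
jog_arm(
  deltas=[0, 0, 2, 1.5, 2.5, -40, 1, 0, 0, 2, 1.5, 2.5, -80, 1, 0, 0, 2, 1.5, 2.5, -115, 1, 0, 0, 2, 1.5, 2.5, -140, 1, 0, 0, 2, 1.5, 2.5, -155, 1, 0, 0, 2, 1.5, 2.5, -160, 1, 0, 0, 2, 1.5, 2.5, -160, 1, 0, 0, 2, 1.5, 2.5, -160, 1],
)

```text
clock: 2.35
position: [0.5128, -0.2009, 0.0433]
ee_rot: [0.001, 0.971, 0.239, 0.001]
contact_force: [0.6, 0.6, -0.5]
width: 0.0853
gripper_force: 0.0
```

Call:
jog_arm(
  deltas=[0, 0, 0, 0, 0, 0, 0.1, 0, 0, 0, 0, 0, 0, 0.1, 0, 0, 0, 0, 0, 0, 0.1, 0, 0, 0, 0, 0, 0, 0.1, 0, 0, 0, 0, 0, 0, 0.1, 0, 0, 0, 0, 0, 0, 0, 0, 0, 0, 0, 0, 0, 0, 0, 0, 0, 0, 0, 0, 0, 0, 0, 0, 0, 0, 0, 0, 0, 0, 0, 0, 0, 0, 0],
  grip_force=40,
)

```text
clock: 3.35
position: [0.5124, -0.1999, 0.0425]
ee_rot: [0.0, 0.971, 0.239, 0.0]
contact_force: [-0.0, 0.2, 2.7]
width: 0.0135
gripper_force: 45.1
```

Call:
jog_arm(
  deltas=[0, 0, 0, 0, 0, 20, 0, 0, 0, 0, 0, 0, 60, 0, 0, 0, 0, 0, 0, 100, 0, 0, 0, 8, -1, 20, 130, 0, 0, 0, 16, -2, 60, 140, 0, 0, 0, 24, -3, 100, 140, 0, 0, 0, 32, -4, 140, 140, 0, 0, 0, 40, -5, 175, 140, 0, 0, 0, 48, -6, 205, 140, 0, 0, 0, 56, -6, 230, 140, 0, 0, 0, 63.4, -6, 245, 140, 0, 0, 0, 63.4, -6, 250, 140, 0, 0, 0, 63.4, -6, 250, 140, 0, 0, 0, 63.4, -6, 250, 140, 0, 0, 0, 63.4, -6, 250, 140, 0],
)

```text
clock: 4.85
position: [0.5064, 0.0492, 0.1822]
ee_rot: [0.0, 0.701, 0.713, -0.0]
contact_force: [-0.7, 0.4, -1.6]
width: 0.0138
gripper_force: 44.5
```

Run:
```python
from h import *
s=manip.get_state();print(s['clock'],s['position'],s['ee_rot'],s['qpos'],s['contact_force'],s['width'])
a=cap('wrist','w2.png');c=load('w2.png');print(c['cam_to_world'].round(3))
cv2.imwrite('pics/w2b.png',cv2.resize(a,(800,600),interpolation=cv2.INTER_CUBIC))
```

```text
4.85 [0.50636035 0.0491551  0.18218589] [ 8.98925380e-05  7.01045343e-01  7.13116663e-01 -2.10361624e-04] [-3.97666031e-02  2.19902704e-01  1.74004336e+00 -4.67264174e-04
  1.18179630e+00 -5.66609861e-02] [-0.72139743  0.35889196 -1.55048408] 0.013787758865804429
[[ 1.     0.017  0.005  0.505]
 [ 0.018 -0.959 -0.283  0.123]
 [-0.     0.283 -0.959  0.313]
 [ 0.     0.     0.     1.   ]]
```

View pics/w2b.png

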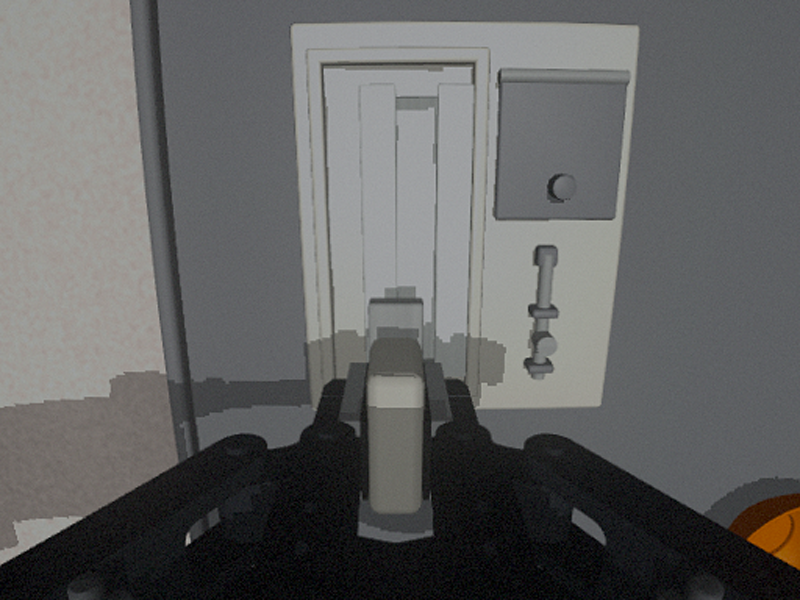

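The picture shows the slot's lip edges at x≈397 and ≈437 around y≈110 in 800-px coordinates. The strip's outer edges are at 360 and 473, and the plate corners at (291,25), (638,27), (601,408) and (313,408). The handle is held with its foot lengthways.

Run:
```python
from h import *
from scipy.optimize import least_squares
c=load('w2.png');S=lambda L:[(x*.64-.2,y*.64-.2) for x,y in L]
zb=.002
w=px2w(c,S([(291,25),(638,27),(601,408),(313,408)]),zb+.010)
# image top = -y
B=np.array([[-45,-115],[145,-115],[145,115],[-45,115]])/1e3
g=lambda p:((B@np.array([[np.cos(p[2]),np.sin(p[2])],[-np.sin(p[2]),np.cos(p[2])]])+p[:2])-w[:,:2]).ravel()
k=least_squares(g,[.49,.07,0]);print('board',k.x,np.degrees(k.x[2]),k.fun*1e3)
im=cv2.cvtColor(cv2.imread('pics/w2.png'),cv2.COLOR_BGR2GRAY).astype(float)
def edges(y,x0,x1):
    r=im[y-1:y+2,x0:x1].mean(0);d=np.diff(cv2.GaussianBlur(r[None],(5,1),0)[0]);return [(x0+i+.5,round(v,1)) for i,v in enumerate(d) if abs(v)>4 and abs(v)==abs(d[max(0,i-2):i+3]).max()]
for y in(62,75,90,110,130,150,165):
    e=edges(y,222,315);W=px2w(c,[(x,y) for x,_ in e],zb+.033)
    u=W[:,:2]-k.x[:2]; xb=u@[np.cos(k.x[2]),np.sin(k.x[2])]
    print(y,[(a[0],a[1],round(b*1e3,1)) for a,b in zip(e,xb)])
# foot top near edge (held): corners
h=manip.get_state()['position'][2]-.0405+.008
f=px2w(c,S([(370,300),(423,300)]),h);print(f*1e3)
```

```text
board [ 0.59543137  0.07568173 -3.08706406] -176.87574147337244 [ 186.96575958    7.10467544 -192.57930376   -7.95730361 -187.40228631
   -5.96213206  193.01583115    6.81476027]
62 [(228.5, np.float64(-4.6), np.float64(106.6)), (252.5, np.float64(-13.9), np.float64(87.4)), (280.5, np.float64(15.6), np.float64(65.0)), (302.5, np.float64(-9.8), np.float64(47.4)), (310.5, np.float64(-7.6), np.float64(40.9))]
75 [(228.5, np.float64(-5.4), np.float64(107.1)), (231.5, np.float64(4.9), np.float64(104.7)), (251.5, np.float64(-5.6), np.float64(88.6)), (254.5, np.float64(5.6), np.float64(86.2)), (277.5, np.float64(-17.2), np.float64(67.6)), (280.5, np.float64(17.0), np.float64(65.2)), (301.5, np.float64(-14.8), np.float64(48.2)), (304.5, np.float64(14.3), np.float64(45.8)), (310.5, np.float64(-6.0), np.float64(40.9))]
90 [(231.5, np.float64(4.1), np.float64(105.3)), (251.5, np.float64(-10.6), np.float64(89.0)), (254.5, np.float64(11.3), np.float64(86.6)), (277.5, np.float64(-16.9), np.float64(67.8)), (280.5, np.float64(15.1), np.float64(65.4)), (301.5, np.float64(-11.8), np.float64(48.2)), (3
[... 843 characters left out ...]
, np.float64(39.8))]
150 [(251.5, np.float64(-4.6), np.float64(90.9)), (254.5, np.float64(5.4), np.float64(88.3)), (279.5, np.float64(10.6), np.float64(67.0)), (299.5, np.float64(-11.5), np.float64(50.0)), (302.5, np.float64(11.6), np.float64(47.4)), (307.5, np.float64(-4.4), np.float64(43.1)), (310.5, np.float64(4.2), np.float64(40.5))]
165 [(233.5, np.float64(4.0), np.float64(106.9)), (276.5, np.float64(-17.1), np.float64(69.8)), (279.5, np.float64(16.1), np.float64(67.2)), (299.5, np.float64(-13.6), np.float64(49.9)), (307.5, np.float64(-9.8), np.float64(43.0)), (310.5, np.float64(9.1), np.float64(40.4))]
[[497.15358121  72.96914612 149.71961636]
 [514.7538843   73.28072438 149.71961636]]
```

Run:
```python
from h import *
from scipy.optimize import least_squares
c=load('w2.png');S=lambda L:[(x*.64-.2,y*.64-.2) for x,y in L]
B=np.array([[-45,115],[145,115],[145,-115],[-45,-115]])/1e3
for zb in(.0,.002,.004):
    w=px2w(c,S([(291,25),(638,27),(601,408),(313,408)]),zb+.010)
    g=lambda p:((B@np.array([[np.cos(p[2]),np.sin(p[2])],[-np.sin(p[2]),np.cos(p[2])]])+p[:2])-w[:,:2]).ravel()
    k=least_squares(g,[.49,.07,0]);print('board',zb,k.x,np.degrees(k.x[2]),k.fun*1e3)
    for name,L in dict(slotL=[(253,62),(253,130)],slotR=[(279.8,70),(278,150)],outL=[(230,75),(232,130)],outR=[(303,75),(301,150)]).items():
        W=px2w(c,L,zb+.033);print(name,(W[:,:2]*1e3).round(1).tolist(),((W[:,:2]-k.x[:2])@[np.cos(k.x[2]),np.sin(k.x[2])]*1e3).round(1))
```

```text
board 0.0 [0.49579299 0.07135538 0.02544327] 1.457791796407237 [ 1.13270115 -1.10551841 -0.01625798 -1.0097393  -1.57212571  2.25564553
  0.45568254 -0.14038782]
slotL [[504.4, 147.0], [505.4, 92.3]] [10.6 10.1]
slotR [[526.2, 141.2], [527.2, 75.7]] [32.2 31.5]
outL [[485.9, 136.6], [487.7, 92.1]] [-8.2 -7.6]
outR [[545.3, 137.8], [546.9, 76.1]] [51.2 51.3]
board 0.002 [0.49552187 0.07168463 0.02544325] 1.4577908102639168 [ 0.47973096 -0.35611739  0.59077186 -0.22910046 -0.91625802  1.49866075
 -0.1542448  -0.9134429 ]
slotL [[504.4, 146.8], [505.4, 92.6]] [10.8 10.4]
slotR [[526.1, 141.1], [527.0, 76.0]] [32.3 31.6]
outL [[486.1, 136.5], [487.8, 92.3]] [-7.8 -7.2]
outR [[545.0, 137.7], [546.6, 76.4]] [51.1 51.2]
board 0.004 [0.49525075 0.07201387 0.02544325] 1.457790665373728 [-0.17324089  0.3932822   1.19779998  0.55153973 -0.26038868  0.74167741
 -0.76417042 -1.68649934]
slotL [[504.4, 146.7], [505.4, 92.8]] [11.1 10.7]
slotR [[525.9, 141.0], [526.8, 76.4]] [32.4 31.7]
outL [[486.2, 136.4], [487.9, 92.5]] [-7.4 -6.8]
outR [[544.7, 137.6], [546.3, 76.8]] [51.1 51.2]
```

Call:
jog_arm(
  deltas=[0, 0, 0.2, 10.2, 22, -20, 0, 0, 0, 0.2, 10.2, 22, -45, 0, 0, 0, 0.2, 10.2, 22, -70, 0, 0, 0, 0.2, 10.2, 22, -88, 0, 0, 0, 0.2, 10.2, 22, -98, 0, 0, 0, 0.2, 10.2, 22, -101, 0, 0, 0, 0.2, 10.2, 22, -101, 0, 0, 0, 0.2, 10.2, 22, -101, 0],
)

```text
clock: 5.7
position: [0.5174, 0.0719, 0.0822]
ee_rot: [0.001, 0.699, 0.715, 0.001]
contact_force: [0.6, 0.0, -1.1]
width: 0.0134
gripper_force: 44.5
```

Run:
```python
from h import *
s=manip.get_state();print(s['clock'],s['position'],s['ee_rot'],s['contact_force'],s['width'])
a=cap('wrist','w3.png')
cv2.imwrite('pics/w3b.png',cv2.resize(a[60:360,130:400],(720,800)[:1]+(600,) if 0 else (540,600),interpolation=cv2.INTER_CUBIC))
```

```text
5.7 [0.51737617 0.0718981  0.08221977] [7.32297852e-04 6.99165004e-01 7.14959621e-01 7.08446017e-04] [ 0.56859079  0.04579989 -1.11239125] 0.01336131928129978
```

View pics/w3b.png

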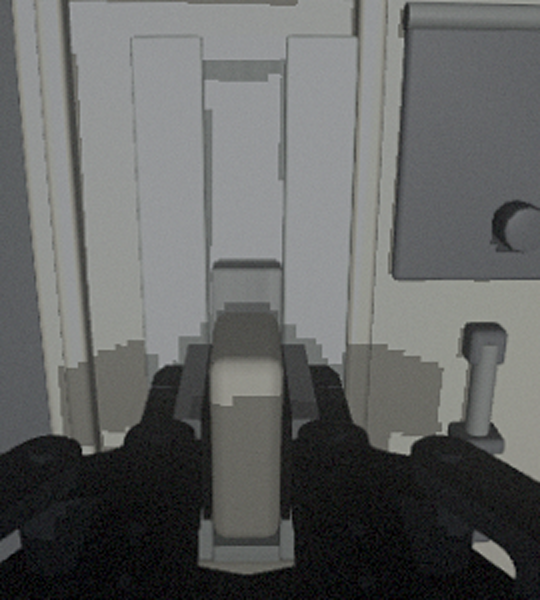

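The foot edges (crop x 211–283) sit centred between the lip edges (about 208–284.5), just above the lips. I'll lower it gently.

Call:
jog_arm(
  deltas=[0, 0, 0, 0, 0, -2, 0, 0, 0, 0, 0, 0, -4, 0, 0, 0, 0, 0, 0, -5, 0, 0, 0, 0, 0, 0, -6, 0, 0, 0, 0, 0, 0, -7, 0, 0, 0, 0, 0, 0, -8, 0, 0, 0, 0, 0, 0, -8.5, 0, 0, 0, 0, 0, 0, -8.5, 0],
)

```text
clock: 6.55
position: [0.5165, 0.0721, 0.0727]
ee_rot: [-0.0, 0.699, 0.715, -0.0]
contact_force: [-0.1, 0.1, -0.2]
width: 0.0129
gripper_force: 44.5
```

Call:
jog_arm(
  deltas=[0, 0, 0, 0, 0, -2, 0, 0, 0, 0, 0, 0, -4, 0, 0, 0, 0, 0, 0, -6, 0, 0, 0, 0, 0, 0, -8, 0, 0, 0, 0, 0, 0, -10, 0, 0, 0, 0, 0, 0, -12, 0, 0, 0, 0, 0, 0, -13, 0, 0, 0, 0, 0, 0, -13.5, 0, 0, 0, 0, 0, 0, -13.5, 0, 0, 0, 0, 0, 0, -13.5, 0],
)

```text
clock: 7.55
position: [0.5166, 0.0721, 0.0594]
ee_rot: [0.0, 0.699, 0.715, 0.0]
contact_force: [-0.6, 0.8, -1.6]
width: 0.0132
gripper_force: 44.5
```

Call:
jog_arm(
  deltas=[0, 0, 7, 0, 0, 0, 0, 0, 0, 14, 0, 0, 0, 0, 0, 0, 21, 0, 0, 0, 0, 0, 0, 28, 0, 0, 0, 0, 0, 0, 35, 0, 0, 0, 0, 0, 0, 42, 0, 0, 0, 0, 0, 0, 49, 0, 0, 0, 0, 0, 0, 55, 0, 0, 0, 0, 0, 0, 58, 0, 0, 0, 0, 0, 0, 60, 0, 0, 0, 0, 0, 0, 60, 0, 0, 0, 0, 0, 0, 60, 0],
)

```text
invalid input
```

Call:
jog_arm(
  deltas=[0, 0, 7, 0, 0, 0, 0, 0, 0, 14, 0, 0, 0, 0, 0, 0, 21, 0, 0, 0, 0, 0, 0, 28, 0, 0, 0, 0, 0, 0, 35, 0, 0, 0, 0, 0, 0, 42, 0, 0, 0, 0, 0, 0, 49, 0, 0, 0, 0, 0, 0, 55, 0, 0, 0, 0, 0, 0, 60, 0, 0, 0, 0, 0, 0, 60, 0, 0, 0, 0, 0, 0, 60, 0, 0, 0, 0],
)

```text
clock: 8.65
position: [0.5166, 0.0721, 0.0594]
ee_rot: [0.0, 0.249, 0.969, 0.0]
contact_force: [0.1, -0.2, -1.0]
width: 0.0134
gripper_force: 44.5
```

Call:
jog_arm(
  deltas=[0, 0, 5, 0, 0, 0, 0, 0, 0, 10, 0, 0, 0, 0, 0, 0, 15, 0, 0, 0, 0, 0, 0, 20, 0, 0, 0, 0, 0, 0, 25, 0, 0, 0, 0, 0, 0, 30, 0, 0, 0, 0, 0, 0, 30, 0, 0, 0, 0, 0, 0, 30, 0, 0, 0, 0],
)

```text
clock: 9.45
position: [0.5166, 0.072, 0.0593]
ee_rot: [0.0, -0.01, 1.0, 0.0]
contact_force: [-0.1, 0.9, -0.3]
width: 0.0135
gripper_force: 44.5
```

Call:
jog_arm(
  deltas=[0, 0, 0, 0, 0, 1, 0, 0, 0, 0, 0, 0, 2, 0, 0, 0, 0, 0, 0, 2.5, 0, 0, 0, 0, 0, 0, 3, 0, 0, 0, 0, 0, 0, 3.5, 0, 0, 0, 0, 0, 0, 3.5, 0],
)

```text
clock: 10.05
position: [0.5166, 0.072, 0.0625]
ee_rot: [-0.0, -0.011, 1.0, 0.0]
contact_force: [1.3, 0.6, -4.9]
width: 0.0137
gripper_force: 43.9
```

Call:
jog_arm(
  deltas=[0, 0, 0, 0, 0, 0.4, 0, 0, 0, 0, 0, 0, 0.8, 0, 0, 0, 0, 0, 0, 0.8, 0, 0, 0, 0, 0, 0, 0.8, 0],
)

```text
clock: 10.45
position: [0.5165, 0.0721, 0.0626]
ee_rot: [-0.0, -0.011, 1.0, 0.0]
contact_force: [4.9, 0.5, -20.4]
width: 0.0135
gripper_force: 41.8
```

Clear tug of about 19 N. Setting it down.

Call:
jog_arm(
  deltas=[0, 0, 0, 0, 0, -1.5, 0, 0, 0, 0, 0, 0, -3, 0, 0, 0, 0, 0, 0, -4.5, 0, 0, 0, 0, 0, 0, -5.5, 0, 0, 0, 0, 0, 0, -6.5, 0, 0, 0, 0, 0, 0, -7, 0, 0, 0, 0, 0, 0, -7, 0],
)

```text
clock: 11.15
position: [0.5164, 0.072, 0.0567]
ee_rot: [-0.0, -0.011, 1.0, 0.0]
contact_force: [0.2, 0.2, -0.3]
width: 0.0135
gripper_force: 44.4
```

Call:
jog_arm(
  deltas=[0, 0, 0, 0, 0, -0.3, 0, 0, 0, 0, 0, 0, -0.6, 0, 0, 0, 0, 0, 0, -0.6, 0],
)

```text
clock: 11.45
position: [0.5166, 0.0721, 0.0565]
ee_rot: [0.0, -0.011, 1.0, 0.0]
contact_force: [-1.5, 0.7, 5.0]
width: 0.0135
gripper_force: 45.3
```

Call:
jog_arm(
  deltas=[0, 0, 0, 0, 0, 0, 0.3, 0, 0, 0, 0, 0, 0, 0.5, 0, 0, 0, 0, 0, 0, 0.5, 0, 0, 0, 0, 0, 0, 0.5, 0, 0, 0, 0, 0, 0, 0.5, 0, 0, 0, 0, 0, 10, 0.5, 0, 0, 0, 0, 0, 30, 0.5, 0, 0, 0, 0, 0, 60, 0.5, 0, 0, 0, 0, 0, 100, 0.5, 0, 0, 0, 0, 0, 120, 0.5, 0, 0, 0, 0, 0, 120, 0.5, 0, 0, 0, 0, 0, 120, 0.5],
)

```text
clock: 12.65
position: [0.5164, 0.0721, 0.1764]
ee_rot: [0.0, -0.011, 1.0, 0.0]
contact_force: [0.6, -0.3, -0.5]
width: 0.0427
gripper_force: 0.0
```

Run:
```python
from h import *
s=manip.get_state();print(s['clock'],s['position'],s['contact_force'],s['width'])
a=cap('wrist','w4.png')
cv2.imwrite('pics/w4b.png',cv2.resize(a,(800,600),interpolation=cv2.INTER_CUBIC))
```

```text
12.65 [0.51636095 0.07206612 0.17643367] [ 0.58296466 -0.26535924 -0.46974928] 0.04271854811237422
```

View pics/w4b.png

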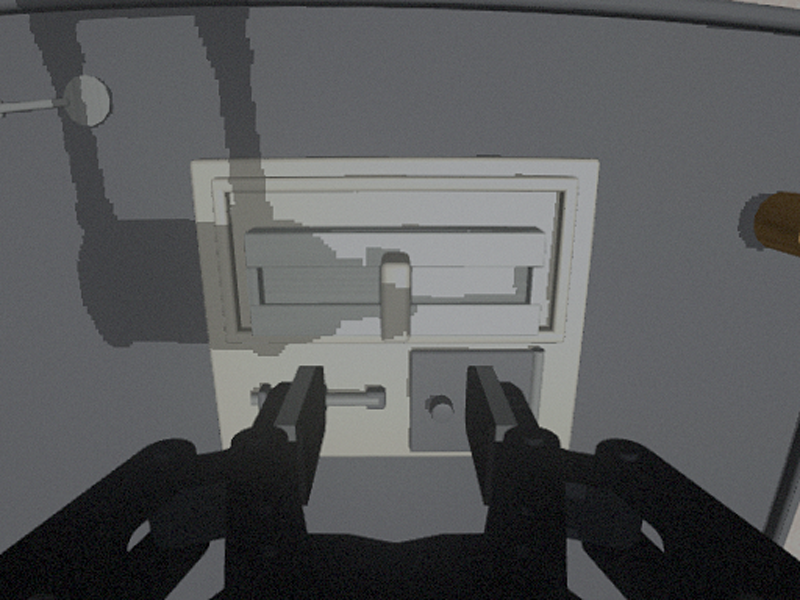

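The handle stands upright at (395,295), square across the slot and let go. The flap is still shut. Handing in.

```bash
python3 -c "
from rig import manip;print(manip.sign_off())"
```

```text
the job is handed in; nothing more can be done
None
```

The handle is back in the strip: foot lowered through the slot, quarter-turned under the lips, tugged at about 19 N, set down on the channel floor and let go upright; the job is handed in at about 13 s, and no verdict was returned.

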